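# Load the foil carrier and hold the sprung weld electrodes on its marks

## Robot

A 6-joint arm with a two-finger parallel gripper is mounted at the origin on a cart in front of the work surface, level with it; the furniture and walls round the work are solid. World frame = base frame: x ahead of the robot, y to its left, z up, the work surface at z = 0. Lengths are in mm, angles in rad, forces in N, time in s.
With the tool pointing down it reaches from about 275 to 1000 mm from the base axis. Payload 8.4 kg.
Tool frame: the origin (TCP) lies between the finger pads; the fingertips stand 8 mm ahead of it and the grasp point (between the pads) lies 11 mm behind it (tcp_to_tips is the distance from the TCP to the fingertips, in mm); z points along the fingers, y is the line along which they close (so a half turn about z gives the same grasp; the last joint's range is limited). The gripper opens to 85 mm and grips with 20 to 120 N. Pads are 22 mm wide; open, the fingers measure 114 mm over their backs; the gripper's body (76 mm by 85 mm) begins 54 mm behind the grasp point. The pads swing forward as they close: fully open they stand 13 mm farther back than shut.
Start: joints at [1.323, 0.353, 1.633, -0, 1.155, -0.002], TCP at [152.081, 606.217, 239.281] pointing down, gripper open.
Joint ranges: [-2.63, 2.63], [-0.92, 2.1], [0.06, 2.66], [-1.3, 4.44], [0, 2.69], [-3.02, 3.02]. Speed limits (rad/s): [2.22, 2.22, 2.79, 3.14, 3.14, 3.14].

## Interface

Orientations are given as [roll, pitch, yaw] about the fixed x, y, z axes, in that order (R = Rz(yaw) Ry(pitch) Rx(roll)).
In Python, from rig import * gives the robot as it stands.
- The arm moves only by the tool step_arm, never from a script. Its argument "motion" is a list of rows, each an object with "claw": the finger opening in mm, from 0 to 85.4; "delta_pos": the shift along the tool's x, y, z in mm, a list of three; "turn": the turn about the tool's z in rad. In form: [{"claw": claw, "delta_pos": [dx, dy, dz], "turn": turn}, ...]. A call has 1 to 8 rows; each row shifts and turns the commanded pose from where the row before left it, along the tool's axes as they then stand; what a row does not reach is not made up. A row lasts 1/12 s, in which the tool goes at most 41.7 mm and 7.16 degrees, less where a joint would pass 70% of its speed; a pose out of reach is approached as far as the arm can. A call is refused whole if a number of a shift passes 41.7 or a number of a turn 0.125, either way. A call with a gripper value outside its range is refused whole. The fingers move at their own pace and stop on an object; "force" is the grip in N (left out, the last holds). Time passes only in rows, so rows that do not move let the fingers close. It gives the time, the measured TCP pose, the force, the opening and the grip force at its end, in the units of the state.
- sense(): the state, without advancing time (a new reading comes with each control period).
- grab_frame(name): name is "side" or "top" or "wrist"; returns a dict with "img" (480x640x3 uint8, red, green, blue), "vertical_fov" (degrees; the focal length in pixels is half the picture's height over the tangent of half this angle, whatever the lens; pixels are square), "cx", "cy" (the principal point, pixels), "R" (3x3) and "t" (3): a world point X has camera coordinates R X + t. Camera axes: x right, y down, z forward; pixel columns grow to the right and rows downward; lengths in mm; the calibration is good to about 2 mm. A picture is of the moment at which its call begins. There is no depth.
- sign_off(): hands the job in; it is judged then, once.
The state is a dict: "clock": time; "qpos": joint angles; "qvel": joint speeds; "joint_efforts": joint torques, N m; "eef_pos": TCP position; "tcp_rot": TCP orientation; "contact_force": force on the tool from outside, world axes, zero at the start; "wrist_torque": the same for the moment, N m; "opening": opening from 0.0 (shut) to 1.0 (fully open); "grasp_force": force on a finger pad.
Only numpy, scipy, OpenCV 4.12 (cv2) and the standard library are available. Lean on these libraries where they do the work, as an engineer would, in place of code of your own. Each camera call takes 0.05 s, during which the arm holds its last target. There are 200 camera calls.

## Task

Get the foil on the orange-handled carrier plate ready for tack welding: slide the plate flat along the bench into the guide rails of the spot-weld head, handle end last, until it is fully home against the end stop. Then let go of the handle, squeeze the sprung pair of tweezer electrodes by their red and blue grip sleeves until the two copper tips stand over the two red weld marks (12 mm apart), and finish while still holding them there steadily, so that I can fire the weld. Do not squeeze far past the marks, and leave the other things on the bench where they are.

Things in the scene. Friction and masses are not known exactly. Their poses are not given: they have to be found in the camera images.
- weld_head: Spot-weld head, screwed to the bench. Origin on the bench under the weld spot; +x runs from the open slot mouth to the grey pillar at the back, z up. Pillar and black clamp block: x = 86 to 134 mm, 64 mm high. The two electrode arms reach forward from it at z = 50 mm; their bent copper tips come down to z = 11.5 mm at x = 0. The thin black sheet between the rails is no step
- slot_mouth (a point): Middle of the slot at the rails' front end, 24 mm before the weld head's origin, 3 mm up; axes as the weld head's. Aluminium rails run from here 46 mm back to the end stop, 14 mm high, inner faces 52 mm apart; lips overhang the plate's edges by 4 mm from 8.2 mm above the bench. In front of it the mouth flares outward over 18 mm. The plate slides on the bench itself
- electrode_left (a joint): Left arm (red sleeve, weld head's +y side), rad: 0 = at rest, open, tip at y = +16 mm in the weld head's frame; grows as it is squeezed inward, to 0.15 at most; at 0.10 the arm is parallel to the head's x axis, tip at y = +6 mm. Vertical pivot at x = 100, y = +6 mm with a 5 N m/rad return spring: about 8 N on the sleeve holds 0.10; it springs back when let go
- electrode_right (a joint): Right arm (blue sleeve, -y side), the mirror image: 0 = at rest, tip at y = -16 mm; 0.10 = tip at y = -6 mm; pivot at x = 100, y = -6 mm; same spring
- tip_left (a point): Lower end of the left copper tip (3.6 mm thick), 11.5 mm above the bench, 100 mm in front of the pivot
- tip_right (a point): Lower end of the right copper tip, likewise
- sleeve_left (a point): Centre of the left arm's red ribbed grip sleeve: 32 mm long along the arm, 8 mm thick, 18 mm high; 50 mm above the bench, 65 mm from the pivot (x = 35 mm in the weld head's frame). The pair measures 33 mm over the sleeves' outer faces at rest, 20 mm with the tips over the marks; squeeze across the head's y. Below and beside are only rails and stop, 14 mm high
- sleeve_right (a point): Centre of the right arm's blue grip sleeve, likewise
- carrier: Loose carrier plate, dark steel, 92 x 50 x 6 mm, 0.12 kg. Origin at the centre of its underside; +x towards its front edge (goes in first), z up. Orange handle fin near the rear end on a black foot (34 x 20 mm, 8.5 mm high); foil strip with red marks near the front. Fully home, its origin is at x = -24, y = 0 mm in the weld head's frame, same yaw, with 1 mm play each side
- handle (a point): Centre of the orange fin's gripping part: fin 26 mm long along the carrier's x, 10 mm thick across y, top 51 mm above the plate's underside; this point is 34 mm above the underside, 30 mm behind the carrier's origin
- plate_front (a point): Middle of the carrier's front edge, half-way up, 46 mm ahead of its origin; 22 mm beyond the weld head's origin (along its x) when fully home
- mark_left (a point): Left red weld mark, a 4.4 mm dot on top of the foil, 24 mm ahead of the carrier's origin, 6 mm to its +y side
- mark_right (a point): Right red weld mark, the same 6 mm to the -y side; the marks are 12 mm apart
- vial_black_mid (a point): Bystander: standing glass vial with black cap, 19 mm across, 58 mm high; centre
- vial_white_mid (a point): Bystander: standing glass vial with white cap, 22 mm across, 68 mm high; centre
- petri_dish: Bystander: round petri dish, 92 mm across, 15 mm high; centre of its underside
- kapton_roll: Bystander: amber tape roll lying flat, 64 mm across, 13 mm high; centre of its underside

How it is judged:
By the outcome, as a careful person would: the job done as asked, in the order asked, and still so for the second after the job is handed in, while the arm keeps its last pose, push and grip.
It also fails if it takes over 54 s, if anything falls off the work surface, if the arm or the gripper's body presses on something with over 40 N, if the wrist force passes 120 N, or if a joint passes its speed limit or range.

## Working session

There is one attempt and no reset: what is moved stays moved. The work goes in short steps, Python scripts to look and compute and a tool call to move; the robot and the scene stay as the last step left them, time stands still between calls to the robot, and variables do not carry over. Pictures are saved under pics/ and viewed, at most 10 in all, crops included, and the job is handed in when it is done.

Besides the shell and the picture viewer there is one more tool, called after "Emit:" by a JSON object that holds its "fn" and its "kwargs", one argument or row to a line. step_arm: Moves the arm, as the interface text tells. Its arguments: {"type":"object","properties":{"motion":{"type":"array","items":{"type":"object","properties":{"claw":{"type":"number"},"delta_pos":{"type":"array","items":{"type":"number"}},"turn":{"type":"number"}}}},"force":{"type":"number"}},"required":["motion"]}

```bash
mkdir -p pics
cat > h.py <<'E'
from rig import *
import numpy as np, cv2
def save(n,f,crop=None):
    im=f["img"][:,:,::-1]
    if crop: x0,y0,x1,y1,s=crop; im=cv2.resize(im[y0:y1,x0:x1],None,fx=s,fy=s,interpolation=cv2.INTER_CUBIC)
    cv2.imwrite(f"pics/{n}.png",im)
def foc(f): return f["img"].shape[0]/2/np.tan(np.radians(f["vertical_fov"])/2)
def ray(f,u,v,z):
    R=np.array(f["R"]);t=np.array(f["t"]);F=foc(f)
    c=-R.T@t; d=R.T@np.array([(u-f["cx"])/F,(v-f["cy"])/F,1])
    return c+d*(z-c[2])/d[2]
def proj(f,X):
    p=np.array(f["R"])@np.array(X,float)+np.array(f["t"]);F=foc(f)
    return p[0]/p[2]*F+f["cx"],p[1]/p[2]*F+f["cy"]
E
python3 - <<'E'
from h import *
s=sense();print(s)
a=grab_frame("top");b=grab_frame("side")
save("top1",a);save("side1",b)
for f in(a,b):
    R=np.array(f["R"]);print(f["vertical_fov"],f["cx"],f["cy"],-R.T@f["t"],R.round(2).tolist())
E
```

```text
{'clock': 0.0, 'qpos': array([ 1.32261469e+00,  3.53668773e-01,  1.63413376e+00,  3.76705586e-05,
        1.15519600e+00, -2.42811559e-03]), 'qvel': array([ 1.20716402e-03, -1.04981413e-03,  8.91401065e-05,  4.60241517e-05,
        1.66375502e-03, -1.49826629e-04]), 'joint_efforts': array([ 1.94184533e-03, -6.05264354e+01, -3.42069733e+01,  1.34218335e-04,
        9.45371023e-03, -1.94766324e-05]), 'eef_pos': array([151.94627051, 605.76956197, 238.54895159]), 'tcp_rot': array([-3.14018686e+00, -3.78559311e-05,  2.89582387e+00]), 'contact_force': array([-0.29218413, -0.32109048,  0.81276936]), 'wrist_torque': array([-0.07338611,  0.00646268,  0.02796629]), 'grasp_force': 0.0, 'opening': 1.0007270032260682}
48.43360865172774 324.2645964553812 234.43481654051354 [ 296.70229874   14.33304865 1568.4974782 ] [[0.01, -1.0, -0.0], [-0.98, -0.01, -0.18], [0.18, 0.0, -0.98]]
44.20059295110442 318.5157033825571 239.14260539916597 [  145.59746907 -1060.87467674   725.54418866] [[0.93, -0.38, -0.02], [-0.19, -0.44, -0.88], [0.32, 0.82, -0.48]]
```

View pics/top1.png

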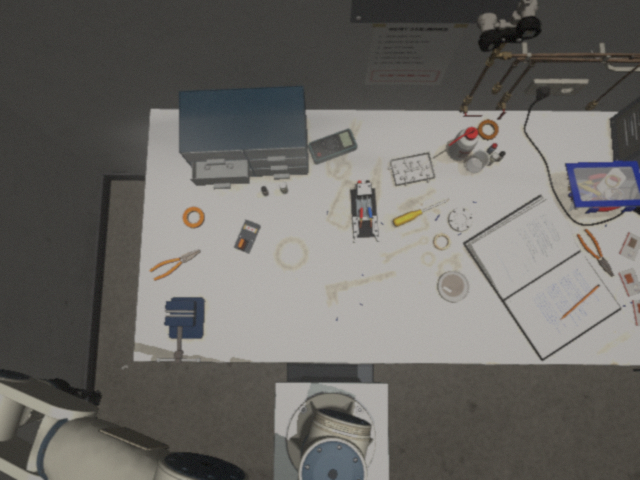

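View pics/side1.png

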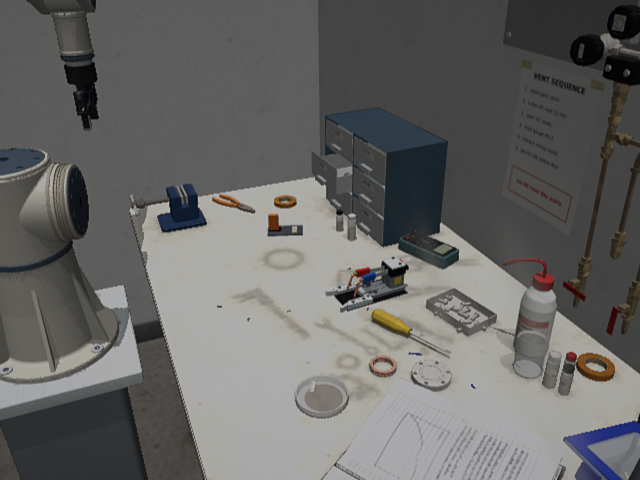

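The top view shows the carrier at about (246,237), its orange handle towards the lower left, and the weld head at (364,210) with its pillar up the picture and its mouth at about (365,238). The side view agrees. I'll enlarge both for measuring.

Run:
```python
from h import *
a=grab_frame("top")
im=a["img"][:,:,::-1]
A=cv2.resize(im[212:262,225:275],(400,400),interpolation=cv2.INTER_CUBIC)
B=cv2.resize(im[175:245,334:394],(int(60*5.7),400),interpolation=cv2.INTER_CUBIC)
cv2.imwrite("pics/c1.png",np.hstack([A,B]))
hsv=cv2.cvtColor(im,cv2.COLOR_BGR2HSV)
def blob(m,x0,y0,x1,y1):
    k=np.zeros_like(m);k[y0:y1,x0:x1]=m[y0:y1,x0:x1]
    n,l,s,c=cv2.connectedComponentsWithStats(k)
    i=1+np.argmax(s[1:,4]);return s[i],c[i],l==i
m=((hsv[...,0]>3)&(hsv[...,0]<20)&(hsv[...,1]>140)).astype(np.uint8)
s,c,_=blob(m,225,212,275,262);print("fin",s,c,ray(a,*c,45))
m=(hsv[...,2]<140).astype(np.uint8)|m
s,c,l=blob(m,225,212,275,262);r=cv2.minAreaRect(np.argwhere(l)[:,::-1].astype(np.float32));print("plate",s,c,r,[ray(a,*p,5).round(1) for p in cv2.boxPoints(r)])
for nm,lo,hi in(("blue",100,125),("red",170,180)):
    m=((hsv[...,0]>=lo)&(hsv[...,0]<=hi)&(hsv[...,1]>130)).astype(np.uint8)
    s,c,_=blob(m,340,175,390,245);print(nm,s,c,ray(a,*c,55))
```

```text
fin [239 239   5   8  26] [240.84615385 242.65384615] [543.23362719 263.10969484  45.        ]
plate [234 220  27  34 487] [246.55441478 236.97946612] ((246.86207580566406, 236.15518188476562), (17.20114517211914, 31.382244110107422), 23.198591232299805) [array([535.9, 293.1,   5. ]), array([623.5, 259.3,   5. ]), array([603.1, 211.4,   5. ]), array([515.9, 245.6,   5. ])]
blue [369 208   3   9  16] [369.6875 212.1875] [ 633.44375662 -109.57019419   55.        ]Traceback (most recent call last):
  File "<stdin>", line 18, in <module>
  File "<stdin>", line 11, in blob
    return _wrapfunc(a, 'argmax', axis=axis, out=out, **kwds)
    return bound(*args, **kwds)
ValueError: attempt to get argmax of an empty sequence
```

View pics/c1.png

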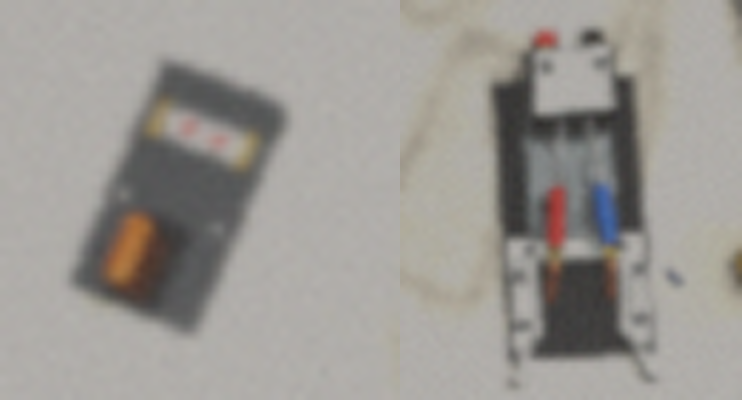

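```bash
cat >> h.py <<'E'
def plan(target,yaw,n,start=None):
    "turn first half-step-wise: rows of equal world shift, expressed in tool axes after each turn"
    s=sense(); p=np.array(s["eef_pos"] if start is None else start[0],float); y=s["tcp_rot"][2] if start is None else start[1]
    dy=(yaw-y+np.pi)%(2*np.pi)-np.pi; d=(np.array(target,float)-p)/n
    for i in range(n):
        yi=y+dy*i/n
        print([round(x,1) for x in (d[0]*np.cos(yi)+d[1]*np.sin(yi), d[0]*np.sin(yi)-d[1]*np.cos(yi), -d[2])],round(-dy/n,4))
E
python3 - <<'E'
from h import *
f=grab_frame("wrist");R=np.array(f["R"]);c=-R.T@f["t"];s=sense()
y=s["tcp_rot"][2];T=np.array([[np.cos(y),np.sin(y),0],[np.sin(y),-np.cos(y),0],[0,0,-1]])
print(f["vertical_fov"],(T.T@(c-s["eef_pos"])).round(1),(R@T).round(3).tolist())
plan([560,-95,260],2.9,24)
E
```

```text
61.40735277265374 [  78.4    0.4 -135. ] [[-0.0, 1.0, 0.001], [-0.951, 0.0, -0.308], [-0.308, -0.001, 0.951]]
[np.float64(-23.6), np.float64(-24.2), np.float64(-0.9)] -0.0002
[np.float64(-23.6), np.float64(-24.2), np.float64(-0.9)] -0.0002
[np.float64(-23.6), np.float64(-24.2), np.float64(-0.9)] -0.0002
[np.float64(-23.6), np.float64(-24.2), np.float64(-0.9)] -0.0002
[np.float64(-23.6), np.float64(-24.2), np.float64(-0.9)] -0.0002
[np.float64(-23.6), np.float64(-24.2), np.float64(-0.9)] -0.0002
[np.float64(-23.6), np.float64(-24.2), np.float64(-0.9)] -0.0002
[np.float64(-23.6), np.float64(-24.2), np.float64(-0.9)] -0.0002
[np.float64(-23.6), np.float64(-24.2), np.float64(-0.9)] -0.0002
[np.float64(-23.6), np.float64(-24.2), np.float64(-0.9)] -0.0002
[np.float64(-23.6), np.float64(-24.2), np.float64(-0.9)] -0.0002
[np.float64(-23.5), np.float64(-24.2), np.float64(-0.9)] -0.0002
[np.float64(-23.5), np.float64(-24.2), np.float64(-0.9)] -0.0002
[np.float64(-23.5), np.float64(-24.2), np.float64(-0.9)] -0.0002
[np.float64(-23.5), np.float64(-24.2), np.float64(-0.9)] -0.0002
[np.float64(-23.5), np.float64(-24.3), np.float64(-0.9)] -0.0002
[np.float64(-23.5), np.float64(-24.3), np.float64(-0.9)] -0.0002
[np.float64(-23.5), np.float64(-24.3), np.float64(-0.9)] -0.0002
[np.float64(-23.5), np.float64(-24.3), np.float64(-0.9)] -0.0002
[np.float64(-23.5), np.float64(-24.3), np.float64(-0.9)] -0.0002
[np.float64(-23.5), np.float64(-24.3), np.float64(-0.9)] -0.0002
[np.float64(-23.5), np.float64(-24.3), np.float64(-0.9)] -0.0002
[np.float64(-23.5), np.float64(-24.3), np.float64(-0.9)] -0.0002
[np.float64(-23.5), np.float64(-24.3), np.float64(-0.9)] -0.0002
```

Emit:
{"fn": "step_arm", "kwargs": {
  "motion": [
    {"claw":85,"delta_pos":[-26,-26,-1],"turn":0},
    {"claw":85,"delta_pos":[-26,-26,-1],"turn":0},
    {"claw":85,"delta_pos":[-26,-26,-1],"turn":0},
    {"claw":85,"delta_pos":[-26,-26,-1],"turn":0},
    {"claw":85,"delta_pos":[-26,-26,-1],"turn":0},
    {"claw":85,"delta_pos":[-26,-26,-1],"turn":0},
    {"claw":85,"delta_pos":[-26,-26,-1],"turn":0},
    {"claw":85,"delta_pos":[-26,-26,-1],"turn":0}
  ]
}}

```text
clock: 0.87
eef_pos: [303.7, 352.2, 247.3]
tcp_rot: [3.142, 0.0, 2.896]
contact_force: [0.4, -0.2, 0.3]
opening: 0.997
grasp_force: 0.0
```

Emit:
{"fn": "step_arm", "kwargs": {
  "motion": [
    {"claw":85,"delta_pos":[-26,-26,-1],"turn":0},
    {"claw":85,"delta_pos":[-26,-26,-1],"turn":0},
    {"claw":85,"delta_pos":[-26,-26,-1],"turn":0},
    {"claw":85,"delta_pos":[-26,-26,-1],"turn":0},
    {"claw":85,"delta_pos":[-26,-26,-1],"turn":0},
    {"claw":85,"delta_pos":[-26,-26,-1],"turn":0},
    {"claw":85,"delta_pos":[-26,-26,-1],"turn":0},
    {"claw":85,"delta_pos":[-26,-26,-1],"turn":0}
  ]
}}

```text
clock: 1.53
eef_pos: [454.9, 99.7, 255.5]
tcp_rot: [3.141, 0.0, 2.896]
contact_force: [-0.7, 1.0, 0.0]
opening: 0.996
grasp_force: 0.0
```

Emit:
{"fn": "step_arm", "kwargs": {
  "motion": [
    {"claw":85,"delta_pos":[-26,-26,-1],"turn":-0.05},
    {"claw":85,"delta_pos":[-26,-26,-1],"turn":-0.05},
    {"claw":85,"delta_pos":[-26,-26,-1],"turn":-0.05},
    {"claw":85,"delta_pos":[-26,-26,-1],"turn":-0.05},
    {"claw":85,"delta_pos":[-26,-26,-1],"turn":-0.05},
    {"claw":85,"delta_pos":[0,0,0],"turn":0},
    {"claw":85,"delta_pos":[0,0,0],"turn":0},
    {"claw":85,"delta_pos":[0,0,0],"turn":0}
  ]
}}

```text
clock: 2.2
eef_pos: [563.2, -45.5, 259.8]
tcp_rot: [3.141, -0.001, -3.139]
contact_force: [0.5, -0.3, 0.1]
opening: 0.997
grasp_force: 0.0
```

Run:
```python
from h import *
f=grab_frame("wrist");save("w1",f);print(sense()["eef_pos"],sense()["tcp_rot"])
import pickle;pickle.dump(f,open("w1.pkl","wb"))
```

```text
[562.97194297 -45.05196354 259.9318064 ] [ 3.14118474e+00 -1.18505345e-03 -3.13774225e+00]
```

View pics/w1.png

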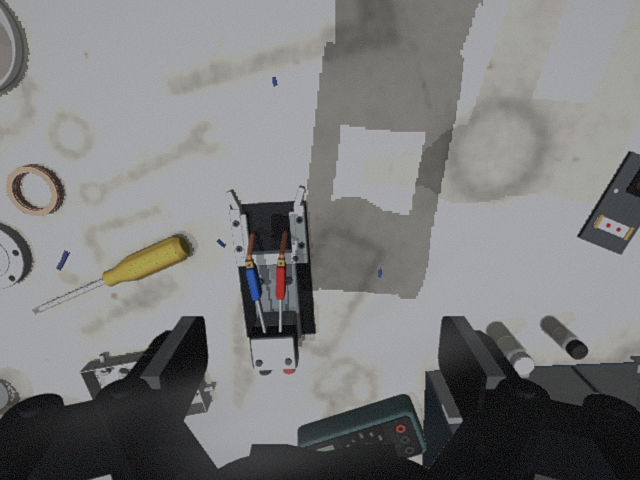

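The wrist view, with +x down the picture, shows the weld head clearly. The mouth is at about (268,205), the copper tips end near (252,236) and (284,234), and the pillar is at about (273,352). I'll enlarge this region.

Run:
```python
from h import *
import pickle;f=pickle.load(open("w1.pkl","rb"))
save("w1c",f,(215,180,325,345,3.6))
```

```text
(no output)
```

View pics/w1c.png

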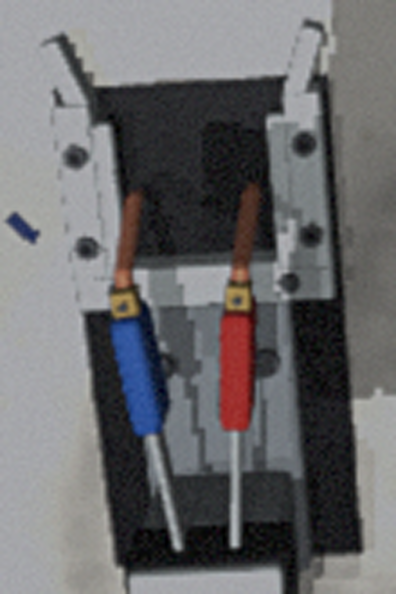

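Run:
```python
from h import *
import pickle;f=pickle.load(open("w1.pkl","rb"))
P=lambda u,v,z:ray(f,215+u/3.6,180+v/3.6,z)[:2]
S={k:P(*k,14) for k in[(75,157),(88,247),(305,143),(311,233)]};
a,b,c,d=S.values();print("screws",a,b,c,d)
m1,m2=(a+c)/2,(b+d)/2;ang=np.arctan2(*(m2-m1)[::-1]);print("mid",m1,m2,ang)
print("across yaw",[np.arctan2(*(q-p)[::-1])-np.pi/2 for p,q in((a,c),(b,d))],"along",[np.arctan2(*(q-p)[::-1]) for p,q in((a,b),(c,d))])
tl,tr=P(252,188,13),P(137,194,13);print("tips",tl,tr,(tl+tr)/2,np.hypot(*(tl-tr)),np.arctan2(*(tl-tr)[::-1])-np.pi/2)
sl,sr=P(237,370,59),P(138,378,59);print("sleeves",sl,sr,(sl+sr)/2,np.arctan2(*(sl-sr)[::-1])-np.pi/2)
print("tips->sleeve yaw",np.arctan2(*((sl+sr-tl-tr)[::-1])))
e=P(88,570,0),P(362,552,0);l=P(85,320,0);r=P(333,300,0);print("sheet",e,l,r,np.arctan2(*(e[1]-r)[::-1]))
print("railfront",P(100,105,14),P(285,115,14), P(60,107,14),P(325,95,14))
```

```text
screws [ 589.94954128 -129.8689341 ] [ 615.74769257 -127.8995409 ] [585.85603114 -67.41891709] [611.49985161 -66.13739137]
mid [587.90278621 -98.6439256 ] [613.62377209 -97.01846613] 0.06311191836198139
across yaw [np.float64(0.06545494545670238), np.float64(0.0686692746465396)] along [np.float64(0.07619076684754733), np.float64(0.04993251661041705)]
tips [598.89046928 -82.17648818] [ 600.69236001 -113.75401753] [599.79141465 -97.96525286] 31.628897708914355 0.05700062212995127
sleeves [632.83609634 -82.75587486] [ 635.08693638 -107.70480643] [633.96151636 -95.23034065] 0.08997431217006158
tips->sleeve yaw 0.07986790694906201
sheet (array([ 726.09903526, -137.29279538]), array([719.57457233, -52.57081818])) [ 643.05608477 -133.15797121] [636.62558159 -60.77928686] 0.0986368926010947
railfront [ 575.47736666 -122.25236165] [578.09519503 -72.68222067] [ 576.05675779 -133.0168041 ] [572.56918782 -61.87197916]
```

Run:
```python
from h import *
plan([542,263,180],2.77,8)
```

```text
[np.float64(2.5), np.float64(38.5), np.float64(10.0)] 0.0469
[np.float64(4.3), np.float64(38.4), np.float64(10.0)] 0.0469
[np.float64(6.1), np.float64(38.1), np.float64(10.0)] 0.0469
[np.float64(7.9), np.float64(37.8), np.float64(10.0)] 0.0469
[np.float64(9.6), np.float64(37.4), np.float64(10.0)] 0.0469
[np.float64(11.4), np.float64(36.9), np.float64(10.0)] 0.0469
[np.float64(13.1), np.float64(36.3), np.float64(10.0)] 0.0469
[np.float64(14.8), np.float64(35.7), np.float64(10.0)] 0.0469
```

Emit:
{"fn": "step_arm", "kwargs": {
  "motion": [
    {"claw":85,"delta_pos":[2.5,38.5,10],"turn":0.047},
    {"claw":85,"delta_pos":[4.3,38.4,10],"turn":0.047},
    {"claw":85,"delta_pos":[6,38,10],"turn":0.047},
    {"claw":85,"delta_pos":[8,37.8,10],"turn":0.047},
    {"claw":85,"delta_pos":[9.6,37.4,10],"turn":0.047},
    {"claw":85,"delta_pos":[11.4,37,10],"turn":0.047},
    {"claw":85,"delta_pos":[13,36.3,10],"turn":0.047},
    {"claw":85,"delta_pos":[15,35.7,10],"turn":0.047}
  ]
}}

```text
clock: 2.92
eef_pos: [540.8, 265.3, 180.2]
tcp_rot: [3.141, -0.0, 2.769]
contact_force: [0.6, 0.7, 0.7]
opening: 0.996
grasp_force: 0.0
```

Emit:
{"fn": "step_arm", "kwargs": {
  "motion": [
    {"claw":85,"delta_pos":[0,0,0],"turn":0},
    {"claw":85,"delta_pos":[0,0,0],"turn":0},
    {"claw":85,"delta_pos":[0,0,0],"turn":0}
  ]
}}

```text
clock: 3.17
eef_pos: [541.5, 263.0, 180.4]
tcp_rot: [-3.141, -0.0, 2.772]
contact_force: [-0.0, -0.4, 1.1]
opening: 0.998
grasp_force: 0.0
```

Run:
```python
from h import *
f=grab_frame("wrist");save("w2",f);print(sense()["eef_pos"],sense()["tcp_rot"])
import pickle;pickle.dump(f,open("w2.pkl","wb"))
```

```text
[541.95599227 262.31145825 180.63907186] [-3.14133122e+00  1.45720530e-04  2.77090100e+00]
```

View pics/w2.png

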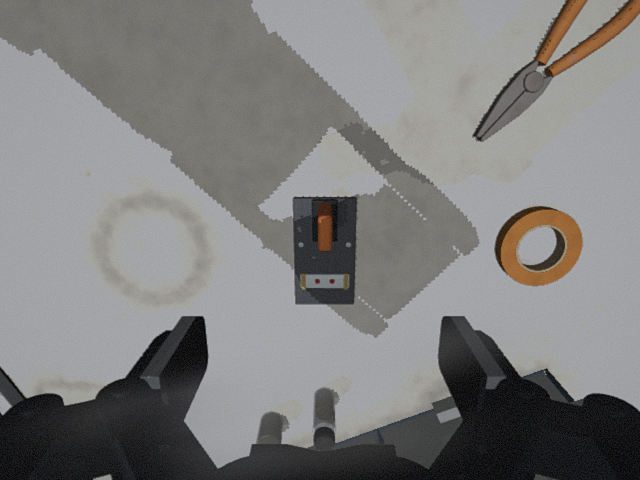

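The carrier is square in view, with corners near (294,197), (356,197), (355,304) and (295,304). The orange fin is at about (325,235) and the red marks are at (318,281) and (332,281).

Run:
```python
from h import *
import pickle;f=pickle.load(open("w2.pkl","rb"))
c=[ray(f,u,v,6)[:2] for u,v in((294.5,197),(356,197),(355,304),(295,304))]
d=(c[2]+c[3]-c[0]-c[1])/2;e=(c[0]+c[3]-c[1]-c[2])/2
cen=sum(c)/4;yaw=np.arctan2(d[1],d[0]);print(cen,yaw,np.hypot(*d),np.hypot(*e))
im=f["img"];h=cv2.cvtColor(im,cv2.COLOR_RGB2HSV)
m=(h[...,1]>150)&(h[...,0]<25)&((h[...,0]>170)|(h[...,0]<25))
m[:, :300]=0;m[:,350:]=0;m[:195]=0;m[262:]=0
ys,xs=np.nonzero(m);print(xs.min(),xs.max(),ys.min(),ys.max())
red=((h[...,0]<6)|(h[...,0]>172))&(h[...,1]>120);red[:272]=0;red[290:]=0;red[:,:305]=0;red[:,345:]=0
n,l,s,cc=cv2.connectedComponentsWithStats(red.astype(np.uint8))
M=[ray(f,*q,6.5)[:2] for q,k in zip(cc[1:],s[1:]) if k[4]>4];print(M)
u=np.array([np.cos(yaw),np.sin(yaw)])
print("handle from plate",cen-30*u,"from marks",sum(M)/len(M)-54*u)
hd=cen-30*u
plan([*hd,27],np.pi+yaw,4)
```

```text
[571.80051544 253.84694926] -0.36977724211473867 92.05483589356346 49.33394614716762
317 332 203 250
[array([592.26918043, 238.90220776]), array([596.67714288, 250.06110224])]
handle from plate [543.82827918 264.68918146] from marks [544.1231364  263.99767295]
[np.float64(-0.2), np.float64(0.7), np.float64(38.4)] -0.0002
[np.float64(-0.2), np.float64(0.7), np.float64(38.4)] -0.0002
[np.float64(-0.2), np.float64(0.7), np.float64(38.4)] -0.0002
[np.float64(-0.2), np.float64(0.7), np.float64(38.4)] -0.0002
```

Emit:
{"fn": "step_arm", "kwargs": {
  "motion": [
    {"claw":85,"delta_pos":[-0.2,0.7,30],"turn":0},
    {"claw":85,"delta_pos":[-0.2,0.7,30],"turn":0},
    {"claw":85,"delta_pos":[-0.2,0.6,30],"turn":0},
    {"claw":60,"delta_pos":[0,0,25],"turn":0},
    {"claw":50,"delta_pos":[0,0,20],"turn":0},
    {"claw":40,"delta_pos":[0,0,10],"turn":0},
    {"claw":30,"delta_pos":[0,0,8],"turn":0},
    {"claw":25,"delta_pos":[0,0,0],"turn":0}
  ],
  "force": 40
}}

```text
clock: 3.88
eef_pos: [543.6, 263.3, 26.7]
tcp_rot: [-3.141, -0.001, 2.769]
contact_force: [-0.5, 0.1, 0.4]
opening: 0.302
grasp_force: 0.0
```

Emit:
{"fn": "step_arm", "kwargs": {
  "motion": [
    {"claw":5,"delta_pos":[0,0,0],"turn":0},
    {"claw":5,"delta_pos":[0,0,0],"turn":0},
    {"claw":5,"delta_pos":[0,0,0],"turn":0},
    {"claw":5,"delta_pos":[0,0,0],"turn":0},
    {"claw":5,"delta_pos":[0,0,0],"turn":0}
  ]
}}

```text
clock: 4.3
eef_pos: [544.5, 264.5, 28.4]
tcp_rot: [3.14, 0.001, 2.77]
contact_force: [-0.9, -1.5, 6.4]
opening: 0.111
grasp_force: 41.3
```

Run:
```python
from h import *
s=sense();print(s["eef_pos"],s["tcp_rot"],s["contact_force"],s["wrist_torque"],s["opening"],s["grasp_force"])
```

```text
[544.50121335 264.51494191  28.40230662] [3.14044874e+00 1.22105498e-03 2.76996079e+00] [-0.87529575 -1.50322127  6.39696958] [-0.19846697  0.14937957 -0.00932268] 0.1109156859124836 41.329790353775024
```

Run:
```python
from h import *
plan([455,60,28],np.pi-0.1,9);print()
plan([460.3,-107.4,28],np.pi+.067,7,([455,60,28],np.pi-.1))
```

```text
[np.float64(1.0), np.float64(-24.8), np.float64(0.0)] -0.0302
[np.float64(1.8), np.float64(-24.7), np.float64(0.0)] -0.0302
[np.float64(2.5), np.float64(-24.7), np.float64(0.0)] -0.0302
[np.float64(3.3), np.float64(-24.6), np.float64(0.0)] -0.0302
[np.float64(4.0), np.float64(-24.5), np.float64(0.0)] -0.0302
[np.float64(4.7), np.float64(-24.3), np.float64(0.0)] -0.0302
[np.float64(5.5), np.float64(-24.2), np.float64(0.0)] -0.0302
[np.float64(6.2), np.float64(-24.0), np.float64(0.0)] -0.0302
[np.float64(6.9), np.float64(-23.8), np.float64(0.0)] -0.0302

[np.float64(-3.1), np.float64(-23.7), np.float64(-0.0)] -0.0239
[np.float64(-2.6), np.float64(-23.8), np.float64(-0.0)] -0.0239
[np.float64(-2.0), np.float64(-23.8), np.float64(-0.0)] -0.0239
[np.float64(-1.4), np.float64(-23.9), np.float64(-0.0)] -0.0239
[np.float64(-0.9), np.float64(-23.9), np.float64(-0.0)] -0.0239
[np.float64(-0.3), np.float64(-23.9), np.float64(-0.0)] -0.0239
[np.float64(0.3), np.float64(-23.9), np.float64(-0.0)] -0.0239
```

Emit:
{"fn": "step_arm", "kwargs": {
  "motion": [
    {"claw":5,"delta_pos":[1,-24.8,0],"turn":-0.03},
    {"claw":5,"delta_pos":[1.8,-24.7,0],"turn":-0.03},
    {"claw":5,"delta_pos":[2.5,-24.7,0],"turn":-0.03},
    {"claw":5,"delta_pos":[3.3,-24.6,0],"turn":-0.03},
    {"claw":5,"delta_pos":[4,-24.5,0],"turn":-0.03},
    {"claw":5,"delta_pos":[4.7,-24.3,0],"turn":-0.03},
    {"claw":5,"delta_pos":[5.5,-24.2,0],"turn":-0.03},
    {"claw":5,"delta_pos":[6.2,-24,0],"turn":-0.03}
  ]
}}

```text
clock: 4.97
eef_pos: [465.4, 82.3, 28.4]
tcp_rot: [3.14, 0.004, 3.011]
contact_force: [2.2, 2.5, 5.0]
opening: 0.11
grasp_force: 41.2
```

Emit:
{"fn": "step_arm", "kwargs": {
  "motion": [
    {"claw":5,"delta_pos":[6.9,-23.8,0],"turn":-0.03},
    {"claw":5,"delta_pos":[-3,-23.8,0],"turn":-0.024},
    {"claw":5,"delta_pos":[-2.6,-23.8,0],"turn":-0.024},
    {"claw":5,"delta_pos":[-2,-23.8,0],"turn":-0.024},
    {"claw":5,"delta_pos":[-1.4,-23.9,0],"turn":-0.024},
    {"claw":5,"delta_pos":[-0.9,-23.9,0],"turn":-0.024},
    {"claw":5,"delta_pos":[-0.3,-23.9,0],"turn":-0.024},
    {"claw":5,"delta_pos":[0,-12,0],"turn":-0.024}
  ]
}}

```text
clock: 5.63
eef_pos: [460.1, -97.4, 28.4]
tcp_rot: [-3.141, 0.003, -3.075]
contact_force: [0.6, 6.5, 10.2]
opening: 0.112
grasp_force: 42.0
```

Emit:
{"fn": "step_arm", "kwargs": {
  "motion": [
    {"claw":5,"delta_pos":[0,0,0],"turn":0},
    {"claw":5,"delta_pos":[0,0,0],"turn":0},
    {"claw":5,"delta_pos":[0,0,0],"turn":0}
  ]
}}

```text
clock: 5.88
eef_pos: [460.4, -96.7, 28.4]
tcp_rot: [-3.14, 0.003, -3.076]
contact_force: [0.5, -3.6, 8.0]
opening: 0.109
grasp_force: 41.6
```

Run:
```python
from h import *
f=grab_frame("wrist");save("w3",f);print(sense()["eef_pos"],sense()["tcp_rot"])
import pickle;pickle.dump(f,open("w3.pkl","wb"))
```

```text
[460.38743044 -96.54074391  28.40322831] [-3.14020492  0.00319454 -3.07551015]
```

View pics/w3.png

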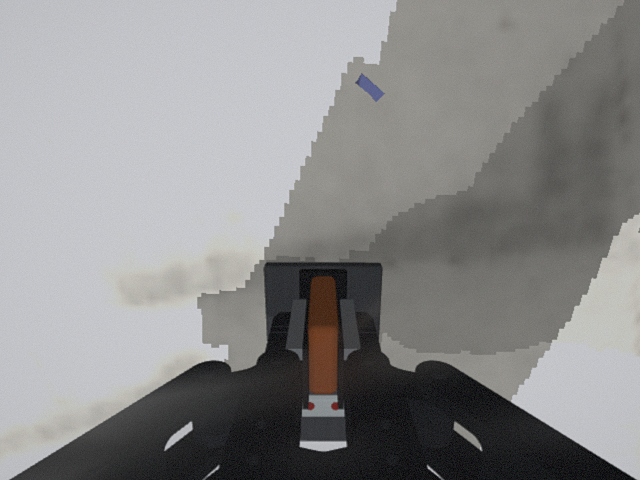

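The plate is held square in the grip. Its rear edge runs from (265,264) to (382,264), the fin is centred at about 323, and the marks show at (310,406) and (336,406).

Run:
```python
from h import *
import pickle;f=pickle.load(open("w3.pkl","rb"))
H=np.array([600,-98.]);a=.067;u=np.array([np.cos(a),np.sin(a)]);v=np.array([-u[1],u[0]])
l=lambda p:((p-H)@u,(p-H)@v)
A,B=ray(f,265,264,6)[:2],ray(f,382,264,6)[:2];print("rear",A,B,l((A+B)/2),np.arctan2(*(B-A)[::-1])-np.pi/2)
print("marks",[l(ray(f,x,406,6.5)[:2]) for x in(310.5,336.5)])
print("tcp",l(sense()["eef_pos"][:2]))
```

```text
rear [ 444.7769854  -121.64100518] [441.54703347 -72.9352787 ] (np.float64(-156.43844055107635), np.float64(11.21054618409021)) 0.06621869256359214
marks [(np.float64(-84.92038415751738), np.float64(5.0409997662185315)), (np.float64(-84.91805591263548), np.float64(17.2899970720984))]
tcp (np.float64(-139.2016293256422), np.float64(10.803027360907079))
```

Emit:
{"fn": "step_arm", "kwargs": {
  "motion": [
    {"claw":5,"delta_pos":[0,-5.5,0],"turn":0},
    {"claw":5,"delta_pos":[0,-5.6,0],"turn":0},
    {"claw":5,"delta_pos":[-8,0,0],"turn":0},
    {"claw":5,"delta_pos":[-8,0,0],"turn":0},
    {"claw":5,"delta_pos":[-8,0,0],"turn":0},
    {"claw":5,"delta_pos":[-6,0,0],"turn":0},
    {"claw":5,"delta_pos":[-5,0,0],"turn":0},
    {"claw":5,"delta_pos":[-5,0,0],"turn":0}
  ]
}}

```text
clock: 6.6
eef_pos: [497.5, -103.9, 28.3]
tcp_rot: [3.141, -0.004, -3.075]
contact_force: [-13.0, -1.0, 21.7]
opening: 0.104
grasp_force: 43.9
```

Emit:
{"fn": "step_arm", "kwargs": {
  "motion": [
    {"claw":5,"delta_pos":[-4,0,0],"turn":0},
    {"claw":5,"delta_pos":[-4,0,0],"turn":0},
    {"claw":5,"delta_pos":[0,0,0],"turn":0}
  ]
}}

```text
clock: 6.85
eef_pos: [506.9, -103.5, 28.3]
tcp_rot: [3.142, -0.001, -3.075]
contact_force: [-7.8, -0.8, 16.0]
opening: 0.11
grasp_force: 43.0
```

```bash
cat >> h.py <<'E'
H=np.array([600,-98.]);ha=.067;hu=np.array([np.cos(ha),np.sin(ha)]);hv=np.array([-hu[1],hu[0]])
loc=lambda p:(((p-H)@hu).round(1),((p-H)@hv).round(1))
def st():
    s=sense();print(loc(s["eef_pos"][:2]),s["eef_pos"][2].round(1),s["tcp_rot"].round(4),s["contact_force"].round(1),s["wrist_torque"].round(2),s["opening"].round(3),s["grasp_force"],s["clock"])
E
python3 -c "
from h import *
st()"
```

```text
Traceback (most recent call last):
  File "h.py", line 25, in st
    s=sense();print(loc(s["eef_pos"][:2]),s["eef_pos"][2].round(1),s["tcp_rot"].round(4),s["contact_force"].round(1),s["wrist_torque"].round(2),s["opening"].round(3),s["grasp_force"],s["clock"])
                                                                                                                                                ^^^^^^^^^^^^^^^^^^
AttributeError: 'float' object has no attribute 'round'
```

Emit:
{"fn": "step_arm", "kwargs": {
  "motion": [
    {"claw":5,"delta_pos":[-4,0,-0.5],"turn":0},
    {"claw":5,"delta_pos":[-5,0,0],"turn":0},
    {"claw":5,"delta_pos":[-5,0,0],"turn":0},
    {"claw":5,"delta_pos":[-5,0,0],"turn":0},
    {"claw":5,"delta_pos":[-5,0,0],"turn":0},
    {"claw":5,"delta_pos":[0,0,0],"turn":0}
  ]
}}

```text
clock: 7.35
eef_pos: [532.5, -102.0, 28.3]
tcp_rot: [-3.141, 0.001, -3.075]
contact_force: [-2.4, -0.9, 8.3]
opening: 0.113
grasp_force: 41.8
```

```bash
sed -i 's/\["opening"\].round(3)/["opening"]/' h.py
python3 -c "
from h import *
st()"
```

```text
(np.float64(-67.6), np.float64(0.5)) 28.3 [-3.1412e+00  1.0000e-03 -3.0752e+00] [-2.4 -0.9  8.3] [0.01 0.31 0.02] 0.11331181566151348 41.84746026992798 7.35
```

Emit:
{"fn": "step_arm", "kwargs": {
  "motion": [
    {"claw":5,"delta_pos":[-3,0,0],"turn":0},
    {"claw":5,"delta_pos":[-3,0,0],"turn":0},
    {"claw":5,"delta_pos":[-3,0,0],"turn":0},
    {"claw":5,"delta_pos":[-2,0,0],"turn":0},
    {"claw":5,"delta_pos":[-1,0,0],"turn":0},
    {"claw":5,"delta_pos":[0,0,0],"turn":0}
  ]
}}

```text
clock: 7.85
eef_pos: [542.9, -101.2, 28.3]
tcp_rot: [3.142, -0.001, -3.075]
contact_force: [-6.3, -1.4, 11.7]
opening: 0.106
grasp_force: 42.2
```

Emit:
{"fn": "step_arm", "kwargs": {
  "motion": [
    {"claw":5,"delta_pos":[-1,0,0],"turn":0},
    {"claw":5,"delta_pos":[-1,0,0],"turn":0},
    {"claw":5,"delta_pos":[0,0,0],"turn":0}
  ]
}}

```text
clock: 8.1
eef_pos: [544.7, -101.1, 28.3]
tcp_rot: [3.142, -0.002, -3.075]
contact_force: [-7.4, -1.4, 12.7]
opening: 0.112
grasp_force: 42.3
```

```bash
python3 -c "
from h import *
st()"
```

```text
(np.float64(-55.4), np.float64(0.6)) 28.3 [ 3.1415e+00 -1.6000e-03 -3.0753e+00] [-7.4 -1.4 12.7] [-0.27  0.94 -0.07] 0.11198196073921443 42.28174924850464 8.1
```

Emit:
{"fn": "step_arm", "kwargs": {
  "motion": [
    {"claw":5,"delta_pos":[-1,0,0],"turn":0},
    {"claw":5,"delta_pos":[0,0,0],"turn":0}
  ]
}}

```text
clock: 8.27
eef_pos: [545.6, -101.0, 28.3]
tcp_rot: [3.142, -0.002, -3.075]
contact_force: [-8.3, -1.1, 13.0]
opening: 0.114
grasp_force: 42.3
```

Emit:
{"fn": "step_arm", "kwargs": {
  "motion": [
    {"claw":5,"delta_pos":[-1,0,0],"turn":0},
    {"claw":5,"delta_pos":[0,0,0],"turn":0}
  ]
}}

```text
clock: 8.43
eef_pos: [545.7, -101.0, 28.3]
tcp_rot: [3.141, -0.003, -3.075]
contact_force: [-11.0, -2.3, 15.1]
opening: 0.114
grasp_force: 42.9
```

Emit:
{"fn": "step_arm", "kwargs": {
  "motion": [
    {"claw":5,"delta_pos":[-1,0,0],"turn":0},
    {"claw":5,"delta_pos":[0,0,0],"turn":0}
  ]
}}

```text
clock: 8.6
eef_pos: [545.7, -101.0, 28.3]
tcp_rot: [3.141, -0.005, -3.075]
contact_force: [-14.4, -3.3, 20.3]
opening: 0.107
grasp_force: 43.5
```

Emit:
{"fn": "step_arm", "kwargs": {
  "motion": [
    {"claw":5,"delta_pos":[1.5,0,0],"turn":0},
    {"claw":15,"delta_pos":[0,0,0],"turn":0},
    {"claw":25,"delta_pos":[0,0,0],"turn":0},
    {"claw":35,"delta_pos":[0,0,0],"turn":0},
    {"claw":50,"delta_pos":[0,0,0],"turn":0},
    {"claw":60,"delta_pos":[0,0,-15],"turn":0},
    {"claw":70,"delta_pos":[0,0,-35],"turn":0},
    {"claw":70,"delta_pos":[0,0,-40],"turn":0}
  ]
}}

```text
clock: 9.27
eef_pos: [545.3, -100.5, 116.8]
tcp_rot: [3.14, -0.005, -3.075]
contact_force: [0.1, -0.8, 0.1]
opening: 0.818
grasp_force: 0.0
```

Emit:
{"fn": "step_arm", "kwargs": {
  "motion": [
    {"claw":70,"delta_pos":[0,0,-40],"turn":0},
    {"claw":70,"delta_pos":[0,0,-40],"turn":0},
    {"claw":70,"delta_pos":[0,0,0],"turn":0},
    {"claw":70,"delta_pos":[0,0,0],"turn":0},
    {"claw":70,"delta_pos":[0,0,0],"turn":0}
  ]
}}

```text
clock: 9.68
eef_pos: [546.5, -100.8, 197.3]
tcp_rot: [3.142, -0.0, -3.075]
contact_force: [0.5, -0.5, -0.4]
opening: 0.818
grasp_force: 0.0
```

Run:
```python
from h import *
f=grab_frame("wrist");save("w4",f,(200,120,440,360,2.5));st()
import pickle;pickle.dump(f,open("w4.pkl","wb"))
```

```text
(np.float64(-54.0), np.float64(0.9)) 196.5 [ 3.1411e+00 -1.9000e-03 -3.0753e+00] [-0.2  0.6  0.1] [ 0.02 -0.04  0.02] 0.8228365068667982 0.0 9.7333
```

View pics/w4.png

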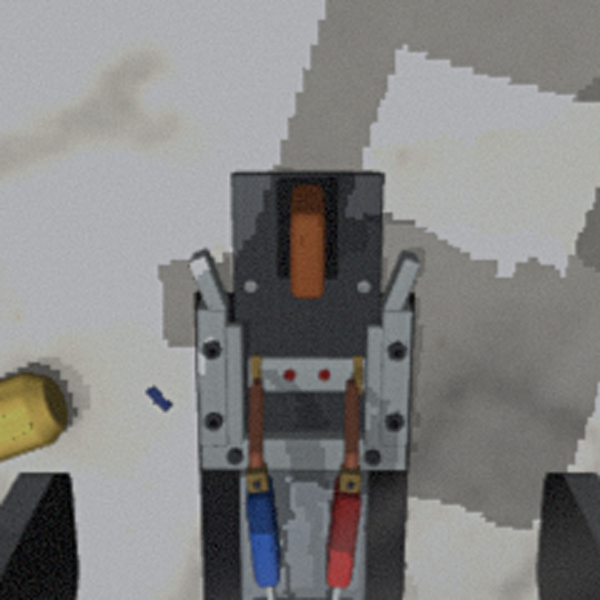

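The plate is fully between the rails, with the marks at crop (290,375) and (325,375). The open tips end just beside them at (257,380) and (352,380), and the sleeves are at about (264,540) and (342,540).

Run:
```python
from h import *
import pickle;f=pickle.load(open("w4.pkl","rb"))
P=lambda u,v,z:ray(f,200+u/2.5,120+v/2.5,z)[:2]
for n,q,z in(("screw1",((211,349),(397,349)),14),("screw2",((213,421),(394,421)),14),("marks",((290,375),(325,375)),6.5),("tips",((257,384),(352,384)),12),("sleeves",((262,540),(342,540)),59),("rear",((232,173),(384,173)),6)):
    a,b=P(*q[0],z),P(*q[1],z);print(n,loc(a),loc(b),loc((a+b)/2),(np.arctan2(*(b-a)[::-1])-np.pi/2).round(3))
```

```text
screw1 (np.float64(-12.5), np.float64(-31.2)) (np.float64(-12.5), np.float64(31.4)) (np.float64(-12.5), np.float64(0.1)) 0.066
screw2 (np.float64(13.9), np.float64(-31.3)) (np.float64(14.0), np.float64(31.0)) (np.float64(14.0), np.float64(-0.1)) 0.066
marks (np.float64(-0.0), np.float64(-4.8)) (np.float64(-0.0), np.float64(7.3)) (np.float64(-0.0), np.float64(1.3)) 0.066
tips (np.float64(1.0), np.float64(-16.0)) (np.float64(1.1), np.float64(16.5)) (np.float64(1.0), np.float64(0.2)) 0.066
sleeves (np.float64(33.4), np.float64(-12.8)) (np.float64(33.4), np.float64(11.8)) (np.float64(33.4), np.float64(-0.5)) 0.066
rear (np.float64(-70.7), np.float64(-23.3)) (np.float64(-70.7), np.float64(26.3)) (np.float64(-70.7), np.float64(1.5)) 0.066
```

Emit:
{"fn": "step_arm", "kwargs": {
  "motion": [
    {"claw":70,"delta_pos":[-30,-0.7,0],"turn":0},
    {"claw":70,"delta_pos":[-30,0,0],"turn":0},
    {"claw":70,"delta_pos":[-29,0,0],"turn":0},
    {"claw":70,"delta_pos":[0,0,30],"turn":0},
    {"claw":70,"delta_pos":[0,0,40],"turn":0},
    {"claw":65,"delta_pos":[0,0,40],"turn":0},
    {"claw":60,"delta_pos":[0,0,30],"turn":0},
    {"claw":50,"delta_pos":[0,0,17],"turn":0}
  ],
  "force": 30
}}

```text
clock: 10.4
eef_pos: [631.6, -95.1, 34.3]
tcp_rot: [3.14, -0.009, -3.075]
contact_force: [-0.0, 0.2, -1.1]
opening: 0.592
grasp_force: 0.0
```

Emit:
{"fn": "step_arm", "kwargs": {
  "motion": [
    {"claw":45,"delta_pos":[0,0,0],"turn":0},
    {"claw":45,"delta_pos":[0,0,0],"turn":0},
    {"claw":45,"delta_pos":[0,0,0],"turn":0}
  ]
}}

```text
clock: 10.65
eef_pos: [635.9, -95.8, 41.0]
tcp_rot: [3.142, -0.0, -3.075]
contact_force: [0.8, -0.8, 0.6]
opening: 0.526
grasp_force: 0.0
```

```bash
python3 -c "
from h import *
st()"
```

```text
(np.float64(36.0), np.float64(-0.2)) 41.0 [ 3.1416e+00 -1.0000e-04 -3.0754e+00] [ 0.8 -0.8  0.6] [ 0.02 -0.03 -0.02] 0.5261264596297586 0.0 10.65
```

Close in stages.

Emit:
{"fn": "step_arm", "kwargs": {
  "motion": [
    {"claw":36,"delta_pos":[0,0.3,1],"turn":0},
    {"claw":32,"delta_pos":[0,0,0],"turn":0},
    {"claw":30,"delta_pos":[0,0,0],"turn":0},
    {"claw":28,"delta_pos":[0,0,0],"turn":0},
    {"claw":26,"delta_pos":[0,0,0],"turn":0},
    {"claw":24,"delta_pos":[0,0,0],"turn":0},
    {"claw":24,"delta_pos":[0,0,0],"turn":0},
    {"claw":24,"delta_pos":[0,0,0],"turn":0}
  ]
}}

```text
clock: 11.32
eef_pos: [636.5, -95.7, 40.9]
tcp_rot: [-3.141, 0.002, -3.075]
contact_force: [-0.6, -1.5, 6.3]
opening: 0.28
grasp_force: 4.9
```

Run:
```python
from h import *
f=grab_frame("wrist");save("w5",f,(180,200,460,410,2.8));st()
print([proj(f,[*(H+x*hu+y*hv),z]) for x,y,z in((0,6,6.5),(0,-6,6.5),(0,0,12))])
```

```text
(np.float64(36.6), np.float64(-0.1)) 40.9 [-3.1411e+00  1.8000e-03 -3.0754e+00] [-1.  -2.   7.1] [-0.18  0.13  0.04] 0.28366296342704883 4.890739212059998 11.3667
[(np.float64(336.2779721727566), np.float64(212.13525069631578)), (np.float64(308.4106564215973), np.float64(212.15634678361783)), (np.float64(322.3268911377897), np.float64(215.32309024189672))]
```

View pics/w5.png

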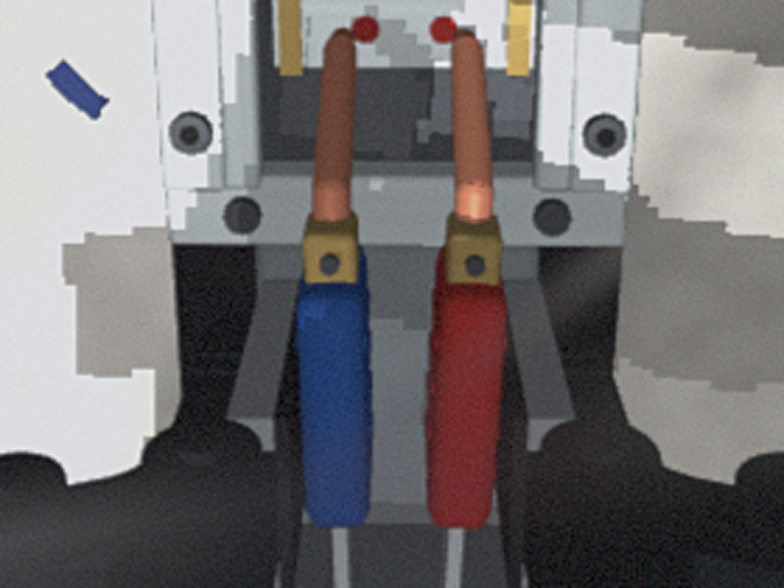

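With the claw at 24, both tips stand evenly outside the marks. The tips are at (341,33) and (467,33), midpoint 404, and the marks are at (366,28) and (444,28), midpoint 405. The squeeze is centred, so I'll close the last 4 mm.

Emit:
{"fn": "step_arm", "kwargs": {
  "motion": [
    {"claw":23,"delta_pos":[0,0,0],"turn":0},
    {"claw":22,"delta_pos":[0,0,0],"turn":0},
    {"claw":21,"delta_pos":[0,0,0],"turn":0},
    {"claw":20,"delta_pos":[0,0,0],"turn":0},
    {"claw":20,"delta_pos":[0,0,0],"turn":0},
    {"claw":20,"delta_pos":[0,0,0],"turn":0},
    {"claw":20,"delta_pos":[0,0,0],"turn":0}
  ]
}}

```text
clock: 11.95
eef_pos: [636.4, -96.0, 41.0]
tcp_rot: [-3.141, 0.002, -3.076]
contact_force: [-1.2, -1.2, 8.1]
opening: 0.238
grasp_force: 8.0
```

Run:
```python
from h import *
f=grab_frame("wrist");save("w6",f,(270,195,370,270,7));st()
im=f["img"];h=cv2.cvtColor(im,cv2.COLOR_RGB2HSV)
for r in range(208,226,2):
    m=(h[r,270:370,1]>110);print(r,(np.nonzero(m)[0]+270).tolist())
```

```text
(np.float64(36.4), np.float64(-0.4)) 40.9 [-3.1409e+00  1.5000e-03 -3.0755e+00] [-1.5 -3.3  8.4] [-0.39  0.18 -0.08] 0.23876351202031468 8.009940460324287 12.0
208 [281, 282, 283, 284, 285, 286, 287, 307, 308, 309, 310, 311, 312, 313, 314, 335, 336, 337, 338, 339, 340, 341, 342, 363, 364, 365, 366, 367, 368, 369]
210 [281, 282, 283, 284, 285, 286, 287, 307, 308, 309, 310, 311, 312, 313, 314, 315, 335, 336, 337, 338, 339, 340, 341, 342, 343, 363, 364, 365, 366, 367, 368, 369]
212 [281, 282, 283, 284, 285, 286, 287, 306, 307, 308, 310, 311, 312, 313, 314, 335, 336, 337, 338, 339, 340, 341, 342, 363, 364, 365, 366, 367, 368, 369]
214 [281, 282, 283, 284, 285, 286, 287, 305, 306, 307, 308, 309, 310, 311, 312, 313, 336, 337, 338, 339, 340, 341, 342, 362, 363, 364, 365, 366, 367, 368, 369]
216 [281, 282, 283, 284, 285, 286, 287, 304, 305, 306, 307, 308, 309, 310, 311, 312, 335, 336, 337, 338, 339, 340, 341, 342, 343, 363, 364, 365, 366, 367, 368]
218 [281, 282, 283, 284, 285, 286, 287, 304, 305, 306, 307, 308, 309, 310, 311, 312, 313, 335, 336, 337, 338, 339, 340, 341, 342, 343, 344, 363, 364, 365, 366, 367, 368]
220 [282, 283, 284, 285, 286, 287, 304, 305, 306, 307, 308, 309, 310, 311, 312, 335, 336, 337, 338, 339, 340, 341, 342, 343, 344, 362, 363, 364, 365, 366, 367, 368]
222 [281, 282, 283, 284, 285, 286, 287, 303, 304, 305, 306, 307, 308, 309, 310, 311, 312, 335, 336, 337, 338, 339, 340, 341, 342, 343, 344, 362, 363, 364, 365, 366, 367, 368]
224 [281, 282, 283, 284, 285, 286, 287, 303, 304, 305, 306, 307, 308, 309, 310, 311, 312, 313, 335, 336, 337, 338, 339, 340, 341, 342, 343, 344, 362, 363, 364, 365, 366, 367, 368]
```

View pics/w6.png

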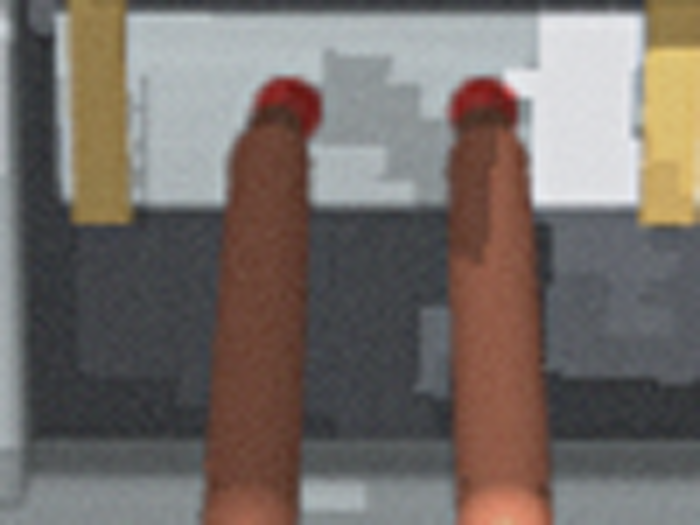

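Both tips now stand over the marks. The red-side tip is at about (484,115) against its mark at (484,103), and the blue-side tip at about (279,115) against its mark at (288,103). I'll nudge 0.3 mm towards red, settle and check.

Emit:
{"fn": "step_arm", "kwargs": {
  "motion": [
    {"claw":20,"delta_pos":[0,0.3,0],"turn":0},
    {"claw":20,"delta_pos":[0,0,0],"turn":0},
    {"claw":20,"delta_pos":[0,0,0],"turn":0},
    {"claw":20,"delta_pos":[0,0,0],"turn":0},
    {"claw":20,"delta_pos":[0,0,0],"turn":0},
    {"claw":20,"delta_pos":[0,0,0],"turn":0},
    {"claw":20,"delta_pos":[0,0,0],"turn":0},
    {"claw":20,"delta_pos":[0,0,0],"turn":0}
  ]
}}

```text
clock: 12.67
eef_pos: [636.3, -95.8, 41.0]
tcp_rot: [-3.141, 0.002, -3.076]
contact_force: [-2.4, -3.1, 8.2]
opening: 0.233
grasp_force: 8.1
```

Run:
```python
from h import *
f=grab_frame("wrist");st();h=cv2.cvtColor(f["img"],cv2.COLOR_RGB2HSV)
for r in (208,214,218):
    x=np.nonzero(h[r,295:355,1]>110)[0]+295;print(r,x[x<325].mean(),x[x>325].mean())
```

```text
(np.float64(36.4), np.float64(-0.2)) 40.9 [-3.1407e+00  1.6000e-03 -3.0756e+00] [-1.1 -3.   8.2] [-0.51  0.19 -0.14] 0.23595715103598403 8.098947554826736 12.7167
208 310.5 338.5
214 309.0 339.5
218 308.5 339.5
```

```bash
python3 -c "
from rig import *
print(sign_off())"
```

```text
the job is handed in; nothing more can be done
None
```

The plate is home against the end stop and the handle is released; the tweezers are held steady with both tips over the red marks (about 12.5 mm apart by the last picture), and the job is handed in at 12.7 s.

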